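Put the pipette back on the carousel

TASK

Turn the pipette carousel until its one empty cradle faces the middle of the gap in the wire guard at the loading mark, and only then take the pipette out of the bench stand and hang it in that cradle by its collar, so that the collar lies flat on both prongs inside the end lips. Keep the pipette upright all the way, let go of it, leave the cradle facing the gap, and do not disturb the other things on the bench.

Things in the scene. Friction and masses are not known exactly. Their poses are not given: they have to be found in the camera images.
- carousel: Fixed foot of the pipette carousel: black round plate 270 mm across, 12 mm thick, with a wire guard rail (radius 142 mm, 63 mm high) open for 100 degrees at the front, where a bare-metal flat mark (30 x 12 mm) on the plate shows the loading place. Origin: on the turning axis, on the bench; z up; -x points to the middle of the gap.
- hub (a point): Centre of the top of the turret's hub disc (50 mm radius, 222 mm above the bench). The turret turns all the way round about z, either way, with light steady friction (0.1 N m), no notches, and stays where left. Six forked aluminium cradles every 60 degrees at 100 mm radius: five hold white pipettes clipped in for good (tops 210 mm above the bench), one is empty.
- cradle (a point): Seat centre of the empty cradle, on top of its two prongs, 145 mm above the bench, 100 mm from the axis. Its slot, 28 mm wide, runs radially, open outward, and ends 15 mm inside this point; the prongs (11 mm wide, 6 mm thick) reach 28 mm outside it and have lips 5 mm high, 4 mm thick at their ends. z up, -x radially outward.
- load (a point): Fixed point where the empty cradle's seat centre must be brought: 100 mm from the axis in the middle of the guard's gap, 145 mm above the bench.
- pin (a point): Centre of the top end of the steel finger pin, by which the turret may be pushed round: 12 mm diameter, 45 mm tall (222 to 267 mm above the bench), 40 mm from the turning axis, on the side opposite the empty cradle, turns with the turret.
- stand: Fixed grey bench stand, a block 150 x 70 x 75 mm (x, y, z). Two round holes (25 mm) 40 mm either side of its centre along its x axis, floors 12 mm above the bench; one holds the pipette, the other the capped tube, either way round. Origin: centre of its underside.
- pipette: White pipette, 185 mm tall, about 80 g, round all over, standing upright in the stand. Origin: centre of its lower end; z up along it. Nozzle 10 mm diameter up to 35 mm, barrel 22 mm diameter from 35 to 120 mm, collar 38 mm diameter from 120 to 127 mm, head 22 mm diameter from 127 to 170 mm (grip here), plunger button 14 mm diameter to 185 mm.
- collar (a point): Point on the pipette's axis at the underside of its collar, 120 mm above its lower end; it comes to lie on cradle when hung.
- tube: Bystander: clear capped tube, 22 mm cap, 120 mm tall, in the stand's other hole. Origin: centre of its lower end.
- dishes: Bystander: stack of three clear dishes, 92 mm diameter, 47 mm tall. Origin: centre of underside.
- medium: Bystander: capped bottle, 72 mm diameter, 150 mm tall. Origin: centre of underside.
- beaker: Bystander: glass beaker, 70 mm diameter, 80 mm tall. Origin: centre of underside.
- marker: Bystander: pen 125 mm long, 13 mm thick, lying. Origin: under its middle.
- timer: Bystander: small white timer 55 x 65 x 18 mm, lying. Origin: centre of underside.

How it is judged (in metres and radians):
On the way, in this order (a step that is already met when the one before it is completed fails the run):
1. the empty cradle faces the gap in the guard while the pipette still stands in the bench stand (horizontal distance between cradle and load below 0.014 m and distance of pipette from where it was at the start of the episode below 0.02 m), for 0.2 s.
2. the pipette is lifted out of the stand (distance of pipette from where it was at the start of the episode above 0.08 m), for 0.1 s.
3. the pipette hangs in the empty cradle by its collar (horizontal distance between collar and cradle below 0.009 m and z of collar in the frame of cradle between -0.003 and 0.003 m and angle between pipette's own z axis and vertical below 0.08 rad), for 0.2 s.
At the end, for the whole second after the job is handed in: The empty cradle's seat centre lies within 14 mm of the loading point (about 8 degrees) and the pipette hangs in it, released and at rest: collar underside within 3 mm of the prong tops in height, within 9 mm of the seat centre horizontally, pipette within 0.08 rad of upright (all of step 3 and horizontal distance between cradle and load below 0.014 m and linear speed of pipette below 0.02 m/s and angular speed of pipette below 0.2 rad/s); the robot touches nothing.
It fails at once if the pipette is tipped more than 0.5 rad (angle between pipette's own z axis and vertical above 0.5 rad).
It fails at once if one of the other things on the bench is displaced by more than 30 mm (distance of any of tube, dishes, medium, beaker, marker, timer from where it was at the start of the episode above 0.03 m).
It also fails if it takes over 59 s, if anything falls off the work surface, if the arm or the gripper's body presses on something with over 40 N, if the wrist force passes 120 N, or if a joint passes its speed limit or range.

ROBOT

A 7-joint arm with a two-finger parallel gripper is mounted at the origin on the work surface. World frame = base frame: x ahead of the robot, y to its left, z up, the work surface at z = 0. Lengths are in m, angles in degrees, forces in N, time in s.
With the tool pointing down it reaches from about 0.425 to 0.875 m from the base axis. Payload 4.7 kg.
Tool frame: the origin (TCP) lies on the centre line of the jaws, within the pads' length; the fingertips stand 11 mm ahead of it and the grasp point (between the pads) lies 8 mm behind it; z points along the fingers, y is the direction in which the jaws open and shut (so a half turn about z gives the same grasp; the last joint's range is limited). The gripper opens to 87 mm and grips with 3 to 60 N. Pads are 19 mm wide; open, the fingers measure 117 mm over their backs; the gripper's body (75 mm by 190 mm) begins 51 mm behind the grasp point.
Start: joints at [-75.338, 18.392, -4.016, 83.108, 1.295, 78.541, -3.26], TCP at [0.156, 0.631, 0.234] pointing down, gripper open.
Joint ranges: [-163.93, 163.93], [-17.29, 119.83], [-79.2, 71.16], [3.27, 140.29], [-89.18, 269.18], [5.43, 117.66], [-154.24, 154.24]. Speed limits (degrees/s): [147.25, 147.25, 180, 180, 180, 180, 180].

INTERFACE

Orientations are given as [roll, pitch, yaw] about the fixed x, y, z axes, in that order (R = Rz(yaw) Ry(pitch) Rx(roll)).
In Python, from cell import env gives the robot as it stands.
- The arm moves only by the tool servo_tool, never from a script. Its argument "moves" is text: rows parted by semicolons, each of 7 numbers parted by spaces: the shift along the tool's x, y, z as a fraction of full scale, then the turn, a rotation vector about the tool's x, y, z as a fraction of full scale, then the gripper's target within -1 to 1 (shut at 1, half-way at 0, fully open at -1). A call has 1 to 20 rows; each row shifts and turns the pose as measured when the row begins, along the tool's axes as they then stand; what a row does not reach is not made up. Full scale, the value 1, is 1000 mm for a shift and 0.5 rad for a turn. A row lasts 1/12 s, in which the tool goes at most 41.7 mm and 7.16 degrees, less where a joint would pass 70% of its speed; a pose out of reach is approached as far as the arm can. A call with a number of a shift or a turn outside -1 to 1 is refused whole. A call with a gripper value outside its range is refused whole. The fingers move at their own pace and stop on an object; "squeeze" is the grip in N (left out, the last holds). Time passes only in rows, so rows that do not move let the fingers close. It gives the time, the measured TCP pose, the force and the opening at its end, in the units of the state.
- env.get_obs(): the state, without advancing time (a new reading comes with each control period).
- env.read_camera(name): name is "side" or "top"; returns a dict with "img" (420x560x3 uint8, red, green, blue), "range_z" (420x560 float32, m along the optical axis (not along the pixel's ray), 0 where there is no reading), "mtx" (3x3 intrinsics, pixels), "k1" (the pictures are not rectified: a ray, as slopes to the right and down, at radius r is drawn at 1 + k1 r^2 times it, then the intrinsics apply), "T" (4x4, takes a point from camera to world coordinates). Camera axes: x right, y up, looking along -z (the intrinsics and any distortion apply to the point x, -y, -z); pixel columns grow to the right and rows downward; lengths in m; the calibration is good to about 2 mm. A picture is of the moment at which its call begins.
- env.sign_off(): hands the job in, once; it reports no verdict.
The state is a dict: "time_s": time; "qpos": joint angles; "joint_velocities": joint speeds; "effort": joint torques, N m; "tool_pos": TCP position; "tool_rot": TCP orientation; "force": force on the tool from outside, world axes, zero at the start; "wrist_torque": the same for the moment, N m; "grip_width": finger opening in m.
Only numpy, scipy, OpenCV 4.12 (cv2) and the standard library are available. Lean on these libraries where they do the work, as an engineer would, in place of code of your own. Each camera call takes 0.05 s, during which the arm holds its last target.

## Working session

There is one attempt and no reset: what is moved stays moved. The work goes in short steps, Python scripts to look and compute and a tool call to move; the robot and the scene stay as the last step left them, time stands still between calls to the robot, and variables do not carry over. Pictures are saved under pics/ and viewed, and the job is handed in when it is done.

Besides the shell and the picture viewer there is one more tool, called after "Emit:" by a JSON object that holds its "fn" and its "kwargs", one argument or row to a line. servo_tool: Moves the arm, as the interface text tells. Its arguments: {"type":"object","properties":{"moves":{"type":"string"},"squeeze":{"type":"number"}},"required":["moves"]}

```bash
ls; mkdir -p pics
python3 - <<'E'
from cell import env
import cv2
o=env.get_obs();print(o)
for n in("side","top"):
    c=env.read_camera(n);cv2.imwrite(f"pics/{n}0.png",c["img"][:,:,::-1]);print(n,c["mtx"],c["k1"],c["T"])
E
```

```text
pics
{'time_s': 0.0, 'qpos': array([-75.3377115 ,  18.4399879 ,  -4.01572673,  83.17601635,
         1.29591403,  78.54090071,  -3.25820572]), 'joint_velocities': array([-0.01792218, -0.12013456,  0.11722386,  0.04010516, -0.16604929,
        0.02454361, -0.01433871]), 'effort': array([-4.92460174e-06, -4.91273725e+01, -4.03602831e-01, -3.12526309e+01,
       -6.39149174e-02,  4.36471682e-02,  1.60568616e-04]), 'tool_pos': array([0.15556837, 0.63054941, 0.23244125]), 'tool_rot': array([-1.79888392e+02,  6.64370346e-03,  1.66149654e+02]), 'force': array([-0.89506659, -0.27449312,  0.65678296]), 'wrist_torque': array([ 0.05458739,  0.00295039, -0.04713672]), 'grip_width': 0.087001926611787}
side [[416.8635971    0.         281.46807301]
 [  0.         416.8635971  215.7867723 ]
 [  0.           0.           1.        ]] -0.04339055919036164 [[ 0.98310896  0.12429238 -0.13434348  0.42746485]
 [-0.18270637  0.70953256 -0.6805747  -0.82150794]
 [ 0.01073082  0.6936245   0.72025683  1.02024043]
 [ 0.          0.          0.          1.        ]]
top [[380.11568779   0.         279.09981186]
 [  0.         380.11568779 203.66335219]
 [  0.           0.           1.        ]] -0.05081678780002808 [[-0.03661587  0.97129713 -0.23503441  0.34010933]
 [-0.99932841 -0.03592256  0.00723212 -0.01930812]
 [-0.0014185   0.23514137  0.97196015  1.15001457]
 [ 0.          0.          0.          1.        ]]
```

View pics/side0.png

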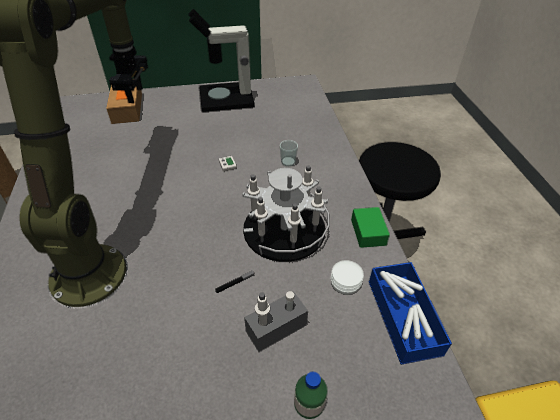

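View pics/top0.png

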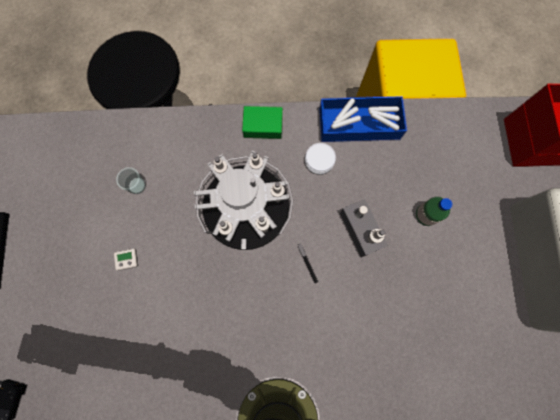

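```bash
cat > h.py <<'E'
import numpy as np,cv2
from cell import env
def ray(c,u,v):
    K=c["mtx"];xd=(u-K[0,2])/K[0,0];yd=(v-K[1,2])/K[1,1]
    x,y=xd,yd
    for _ in range(20):
        s=1+c["k1"]*(x*x+y*y);x,y=xd/s,yd/s
    T=c["T"];return T[:3,3],T[:3,:3]@np.array([x,-y,-1.])
def onz(c,u,v,z):
    o,d=ray(c,u,v);return o+d*(z-o[2])/d[2]
def dep(c,u,v):
    o,d=ray(c,u,v);return o+d*c["range_z"][int(round(v)),int(round(u))]
def proj(c,p):
    q=c["T"][:3,:3].T@(np.asarray(p)-c["T"][:3,3]);x,y=q[0]/-q[2],-q[1]/-q[2]
    s=1+c["k1"]*(x*x+y*y);K=c["mtx"];return K[0,0]*x*s+K[0,2],K[1,1]*y*s+K[1,2]
def crop(c,name,u0,v0,u1,v1,k):
    im=cv2.resize(c["img"][v0:v1,u0:u1,::-1],None,fx=k,fy=k,interpolation=cv2.INTER_CUBIC)
    cv2.imwrite("pics/"+name,im)
E
python3 - <<'E'
from h import *
c=env.read_camera("top");crop(c,"t1.png",180,140,310,260,5);crop(c,"t1b.png",300,180,460,290,5)
s=env.read_camera("side");crop(s,"s1.png",230,130,350,360,2.6 and 2.6);
import pickle;pickle.dump((c,s),open("c0.pkl","wb"))
E
```

```text
(no output)
```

View pics/t1.png

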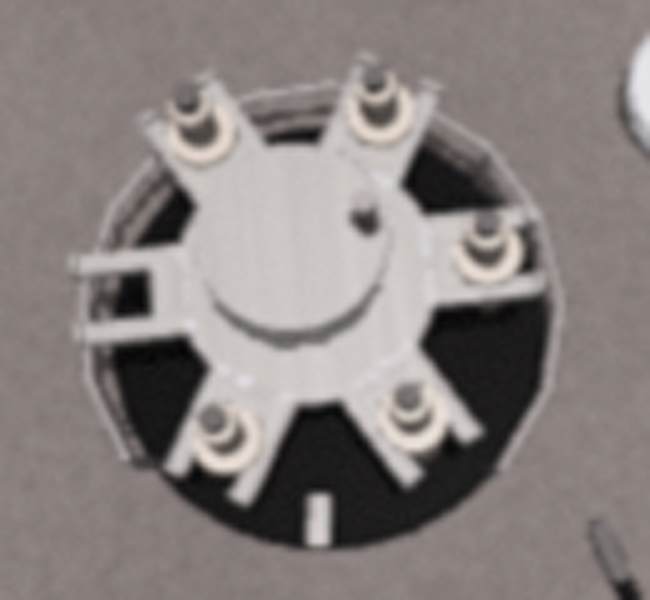

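View pics/t1b.png

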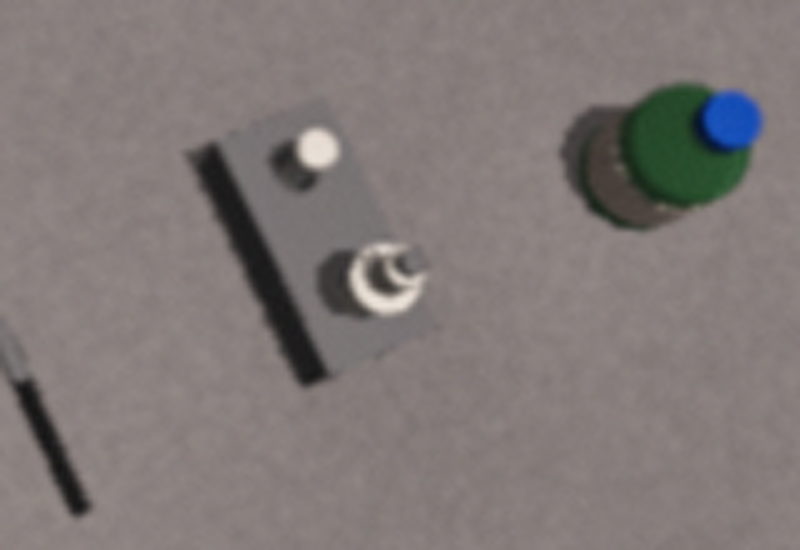

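View pics/s1.png

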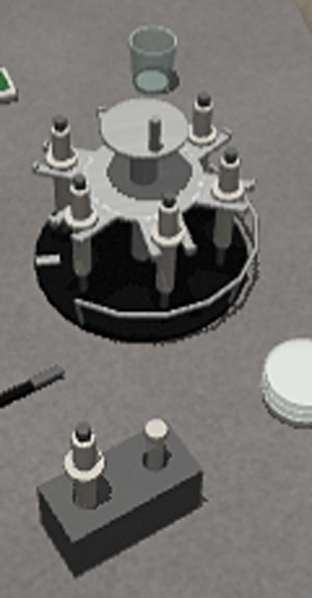

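Run:
```python
from h import *
import pickle
c,s=pickle.load(open("c0.pkl","rb"))
def cloud(c):
    v,u=np.mgrid[0:420,0:560];K=c["mtx"]
    pts=np.stack([u,v],-1).reshape(-1,1,2).astype(float)
    x=cv2.undistortPoints(pts,K,np.array([c["k1"],0,0,0.])).reshape(-1,2)
    d=c["range_z"].reshape(-1,1)
    P=np.c_[x[:,0],-x[:,1],-np.ones(len(x))]*d
    return (P@c["T"][:3,:3].T+c["T"][:3,3]).reshape(420,560,3)
for n,cc in(("top",c),("side",s)):
    P=cloud(cc);z=P[...,2]
    ok=cc["range_z"]>0
    car=ok&(np.hypot(P[...,0]-.64,P[...,1]-.08)<.17)
    m=(car&(abs(z-.222)<.006)).astype(np.uint8)
    cn=max(cv2.findContours(m,0,1)[0],key=cv2.contourArea)[:,0]
    e=cv2.fitEllipse(cn);print(n,"hub",e,onz(cc,*e[0],.222))
    m=car&(z>.24);print("pin",P[m],np.argwhere(m)[:, ::-1].tolist())
    st=ok&(np.hypot(P[...,0]-.57,P[...,1]+.23)<.12)
    print("bench z",np.median(z[ok&(abs(z)<.02)]))
    for lo,hi in((.125,.142),(.165,.2)):
        m=st&(z>lo)&(z<hi);print(lo,np.median(P[m],0),m.sum())
    # block top
    m=st&(abs(z-.075)<.005);r=cv2.minAreaRect(P[m][:,:2].astype(np.float32)*1000);print(r)
# mark
for u,v in((180+319/5,140+492/5),(180+319/5,140+547/5)):print(onz(c,u,v,.012))
for X,Y in((77,262),(82,332),(150,270),(153,320)):print("prong",onz(c,180+X/5,140+Y/5,.148))
print("collar",onz(c,300+385/5,180+279/5,.139), "button",onz(c,300+408/5,180+262/5,.197))
print("tube",onz(c,300+318/5,180+148/5,.132))
```

```text
top hub ((238.17453002929688, 187.00680541992188), (36.607730865478516, 38.45566177368164), 73.49565887451172) [0.61187489 0.07610906 0.222     ]
pin [[0.62069855 0.04012404 0.2657789 ]
 [0.62059389 0.03768692 0.26582017]
 [0.62016    0.03518612 0.26689987]
 [0.62119219 0.03296401 0.26335575]
 [0.61800724 0.04014069 0.26624131]
 [0.61826469 0.03778072 0.26513156]
 [0.61790128 0.03529281 0.26599702]
 [0.61810702 0.0329167  0.26505138]
 [0.61628848 0.04036609 0.26360187]
 [0.61553283 0.03779121 0.26573404]
 [0.61516935 0.03530598 0.26660829]
 [0.61571424 0.03299806 0.26456489]
 [0.61583637 0.0306026  0.26387899]
 [0.61241261 0.04012353 0.2679121 ]
 [0.61301018 0.03784398 0.26568088]
 [0.61215797 0.03526161 0.26814788]
 [0.6125973  0.03294048 0.26642866]
 [0.61471711 0.03091747 0.25925737]
 [0.6131108  0.04088277 0.25735815]
 [0.61208039 0.03823309 0.26042776]
 [0.61072    0.03553342 0.26457929]
 [0.61137718 0.03324741 0.26213006]
 [0.61353496 0.03122552 0.25476606]
 [0.61407234 0.0417145  0.24574659]
 [0.61059515 0.03850974 0.25692049]
 [0.61082626 0.03612532 0.25585386]
 [0.61089627 0
[... 2735 characters left out ...]
0, 181], [291, 181], [287, 182], [288, 182], [289, 182], [290, 182], [291, 182], [288, 183], [289, 183]]
bench z 0.0005283366133437273
0.125 [ 0.50177577 -0.28134957  0.13688747] 159
0.165 [ 0.48842759 -0.28913167  0.18265156] 101
((531.7496337890625, -267.25860595703125), (140.4652099609375, 72.79318237304688), 21.363126754760742)
[0.51149806 0.08258296 0.012     ]
[0.47827908 0.08310672 0.012     ]
prong [0.6226114  0.20121723 0.148     ]
prong [0.58307047 0.19787864 0.148     ]
prong [0.61656167 0.16105598 0.148     ]
prong [0.58834895 0.15924094 0.148     ]
collar [ 0.485952   -0.28680071  0.139     ] button [ 0.48581992 -0.28404704  0.197     ]
tube [ 0.5608962  -0.25857949  0.132     ]
```

```bash
cat >> h.py <<'E'
from scipy.spatial.transform import Rotation as Ro
def rel(p,yaw=None):
    o=env.get_obs();R=Ro.from_euler('xyz',o["tool_rot"],degrees=True)
    d=R.inv().apply(np.asarray(p)-o["tool_pos"])
    print("t",round(o["time_s"],2),"pos",o["tool_pos"].round(4),"rot",o["tool_rot"].round(2),"F",o["force"].round(2),"w",round(o["grip_width"],4))
    print("delta tool",d.round(4),"len",np.linalg.norm(d).round(4))
    if yaw is not None:
        G=Ro.from_euler('xyz',[180,0,yaw],degrees=True)
        print("turn units",((R.inv()*G).as_rotvec()/.5).round(3))
E
python3 -c "
from h import *
rel([.617,.0375,.31],95.5)"
```

```text
t 0.2 pos [0.1556 0.6308 0.2329] rot [-179.93    0.    166.15] F [-0.7  -0.6  -0.25] w 0.0871
delta tool [-0.59   -0.4657 -0.0765] len 0.7555
turn units [-2.000e-03  2.000e-03  2.466e+00]
```

Emit:
{"fn": "servo_tool", "kwargs": {
  "moves": "0 0 -0.04 0 0 0 -1; 0 0 -0.04 0 0 0 -1; -0.031 -0.0245 0 0 0 0 -1; -0.031 -0.0245 0 0 0 0 -1; -0.031 -0.0245 0 0 0 0 -1; -0.031 -0.0245 0 0 0 0 -1; -0.031 -0.0245 0 0 0 0 -1; -0.031 -0.0245 0 0 0 0 -1; -0.031 -0.0245 0 0 0 0 -1; -0.031 -0.0245 0 0 0 0 -1; -0.031 -0.0245 0 0 0 0 -1; -0.031 -0.0245 0 0 0 0 -1; -0.031 -0.0245 0 0 0 0 -1; -0.031 -0.0245 0 0 0 0 -1; -0.031 -0.0245 0 0 0 0 -1; -0.031 -0.0245 0 0 0 0 -1; -0.031 -0.0245 0 0 0 0 -1"
}}

```text
time_s: 1.62
tool_pos: [0.5282, 0.1518, 0.3122]
tool_rot: [-180.0, -0.3, 167.5]
force: [0.7, 0.0, -0.8]
grip_width: 0.0869
```

```bash
python3 -c "
from h import *
rel([.617,.0375,.31],95.5)"
```

```text
t 1.62 pos [0.5282 0.1518 0.3122] rot [-179.96   -0.26  167.47] F [ 0.65  0.03 -0.78] w 0.0869
delta tool [-0.1115 -0.0923  0.0017] len 0.1448
turn units [-0.007 -0.007  2.512]
```

Emit:
{"fn": "servo_tool", "kwargs": {
  "moves": "-0.028 -0.023 0 0 0 0 -1; -0.028 -0.023 0 0 0 0 -1; -0.028 -0.023 0 0 0 0 -1; -0.027 -0.023 0 0 0 0 -1; 0 0 0 0 0 0.24 -1; 0 0 0 0 0 0.24 -1; 0 0 0 0 0 0.24 -1; 0 0 0 0 0 0.24 -1; 0 0 0 0 0 0.24 -1; 0 0 0 0 0 0.24 -1; 0 0 0 0 0 0.24 -1; 0 0 0 0 0 0.24 -1; 0 0 0 0 0 0.24 -1; 0 0 0 0 0 0.24 -1; 0 0 0 0 0 0.1 -1; 0 0 0 0 0 0 -1"
}}

```text
time_s: 2.95
tool_pos: [0.6224, 0.0152, 0.3074]
tool_rot: [-179.5, 0.5, 92.5]
force: [-0.1, 0.0, 0.3]
grip_width: 0.0866
```

```bash
python3 -c "
from h import *
rel([.617,.0375,.242],95.5)"
```

```text
t 2.95 pos [0.6224 0.0152 0.3074] rot [-179.51    0.47   92.51] F [-0.06  0.02  0.34] w 0.0866
delta tool [ 0.0231 -0.0038  0.0653] len 0.0693
turn units [-0.018  0.016 -0.105]
```

Emit:
{"fn": "servo_tool", "kwargs": {
  "moves": "0.022 -0.004 0.01 -0.018 0.016 -0.1 -1; 0 0 0 0 0 0 -1; 0 0 0 0 0 0 -1"
}}

```text
time_s: 3.2
tool_pos: [0.6172, 0.0367, 0.2967]
tool_rot: [180.0, 0.0, 95.7]
force: [-0.3, -0.4, 1.2]
grip_width: 0.0871
```

```bash
python3 -c "
from h import *
rel([.617,.0375,.242],95.5)"
```

```text
t 3.2 pos [0.6172 0.0367 0.2967] rot [1.7998e+02 2.0000e-02 9.5660e+01] F [-0.32 -0.36  1.25] w 0.0871
delta tool [ 0.0008 -0.0001  0.0547] len 0.0547
turn units [0.001 0.001 0.006]
```

Emit:
{"fn": "servo_tool", "kwargs": {
  "moves": "0 0 0.02 0 0 0 -1; 0 0 0.02 0 0 0 -1; 0 0 0.012 0 0 0 -1; 0 0 0 0 0 0 -1; 0 0 0 0 0 0 0.6; 0 0 0 0 0 0 0.6; 0 0 0 0 0 0 0.6; 0 0 0 0 0 0 0.6",
  "squeeze": 8
}}

```text
time_s: 3.87
tool_pos: [0.6188, 0.0363, 0.2462]
tool_rot: [179.8, 0.0, 95.9]
force: [-0.3, 1.1, -0.2]
grip_width: 0.0677
```

```bash
python3 -c "
from h import *
rel([.617,.0375,.242],95.5)"
```

```text
t 3.87 pos [0.6188 0.0363 0.2462] rot [179.77   0.    95.92] F [-0.27  1.07 -0.17] w 0.0677
delta tool [ 0.0014 -0.0017  0.0042] len 0.0048
turn units [0.008 0.    0.015]
```

Emit:
{"fn": "servo_tool", "kwargs": {
  "moves": "0.0014 -0.0017 0.004 0 0 0 1; 0 0 0 0 0 0 1; 0 0 0 0 0 0 1; 0 0 0 0 0 0 1; 0 0 0 0 0 0 1; 0 0 0 0 0 0 1; 0 0 0 0 0 0 1; 0 0 0 0 0 0 1; 0 0 0 0 0 0 1; 0 0 0 0 0 0 1; 0 0 0 0 0 0 1; 0 0 0 0 0 0 1; 0 0 0 0 0 0 1; 0 0 0 0 0 0 1"
}}

```text
time_s: 5.03
tool_pos: [0.6175, 0.0375, 0.2443]
tool_rot: [179.6, -0.0, 95.9]
force: [-0.3, -0.6, 0.1]
grip_width: 0.0115
```

```bash
python3 -c "
from h import *
rel([.617,.0375,.242],95.5)
c=env.read_camera('top');crop(c,'t2.png',180,140,310,260,5)
c=env.read_camera('side');crop(c,'s2.png',230,130,350,250,5)"
```

```text
t 5.03 pos [0.6175 0.0375 0.2443] rot [ 1.7962e+02 -3.0000e-02  9.5930e+01] F [-0.35 -0.64  0.07] w 0.0115
delta tool [ 0.0001 -0.0005  0.0023] len 0.0023
turn units [ 0.013 -0.001  0.015]
```

View pics/s2.png

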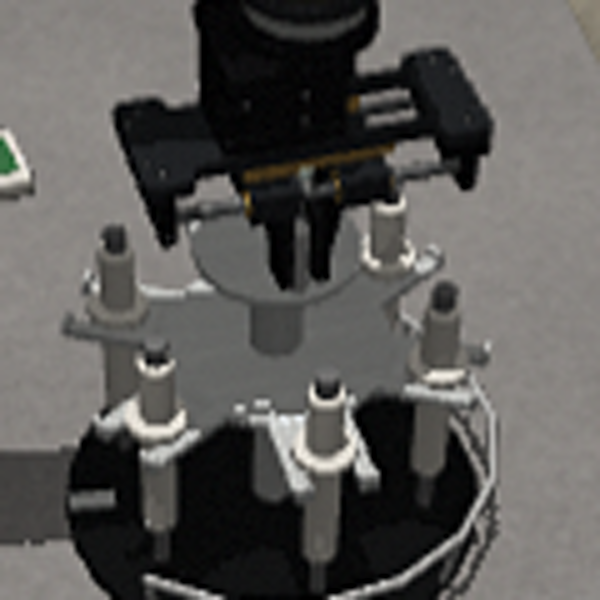

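```bash
python3 -c "
from h import *
c=env.read_camera('side')
print(onz(c,230+72/5,130+500/5,.012),onz(c,230+115/5,130+498/5,.012))
import pickle
for cc in pickle.load(open('c0.pkl','rb')):
    g=cc['img'].max(2);print(g.shape)
    # black plate: dark & inside ROI
    K=cc
    u,v=proj(cc,[.613,.076,.012]);m=(g<45).astype(np.uint8);M=np.zeros_like(m);cv2.circle(M,(int(u),int(v)),60,1,-1);m&=M
    pts=np.argwhere(m)[:,::-1];w=np.array([onz(cc,a,b,.012) for a,b in pts])[:,:2]
    (x,y),r=cv2.minEnclosingCircle((w*1000).astype(np.float32));print(x,y,r)
"
```

```text
[0.4851952  0.08894431 0.012     ] [0.51293657 0.08584936 0.012     ]
(420, 560)
613.0874633789062 76.91116333007812 132.78965759277344
(420, 560)
578.1182861328125 112.48554229736328 230.7916259765625
```

Emit:
{"fn": "servo_tool", "kwargs": {
  "moves": "0.0001 0.0028 0 0 0 -0.14 1; 0.0001 0.0028 0 0 0 -0.14 1; 0.0001 0.0028 0 0 0 -0.14 1; 0.0001 0.0028 0 0 0 -0.14 1; 0.0001 0.0028 0 0 0 -0.14 1"
}}

```text
time_s: 5.6
tool_pos: [0.6288, 0.0405, 0.2443]
tool_rot: [179.9, -0.0, 116.7]
force: [-1.7, 0.5, 1.2]
grip_width: 0.0117
```

```bash
cat >> h.py <<'E'
def arc():
    o=env.get_obs();p=o["tool_pos"];d=p[:2]-[.613,.0765];a=np.degrees(np.arctan2(d[1],d[0]));print("r",np.hypot(*d),"ang",a)
    for t in (-62,-40,-20,-4):
        q=[.613+.0395*np.cos(np.radians(t)),.0765+.0395*np.sin(np.radians(t)),.243];print(t);rel(q,179+t)
E
python3 -c "
from h import *
arc()"
```

```text
r 0.0393254066027233 ang -66.28934198090724
-62
t 5.6 pos [0.6288 0.0405 0.2443] rot [ 1.7992e+02 -2.0000e-02  1.1670e+02] F [-1.66  0.52  1.17] w 0.0117
delta tool [-0.0002  0.0029  0.0013] len 0.0032
turn units [ 0.003 -0.001 -0.011]
-40
t 5.6 pos [0.6288 0.0405 0.2443] rot [ 1.7992e+02 -2.0000e-02  1.1670e+02] F [-1.66  0.52  1.17] w 0.0117
delta tool [0.003  0.0177 0.0013] len 0.018
turn units [ 0.003 -0.    -0.779]
-20
t 5.6 pos [0.6288 0.0405 0.2443] rot [ 1.7992e+02 -2.0000e-02  1.1670e+02] F [-1.66  0.52  1.17] w 0.0117
delta tool [0.0105 0.0291 0.0013] len 0.031
turn units [ 0.003  0.    -1.477]
-4
t 5.6 pos [0.6288 0.0405 0.2443] rot [ 1.7992e+02 -2.0000e-02  1.1670e+02] F [-1.66  0.52  1.17] w 0.0117
delta tool [0.0191 0.036  0.0013] len 0.0408
turn units [ 3.000e-03  1.000e-03 -2.035e+00]
```

Beautiful; continue the arc.

Emit:
{"fn": "servo_tool", "kwargs": {
  "moves": "0.0002 0.003 0 0 0 -0.14 1; 0.0002 0.003 0 0 0 -0.14 1; 0.0002 0.003 0 0 0 -0.14 1; 0.0002 0.003 0 0 0 -0.14 1; 0.0002 0.003 0 0 0 -0.14 1; 0.0002 0.003 0 0 0 -0.14 1; 0.0002 0.003 0 0 0 -0.14 1"
}}

```text
time_s: 6.18
tool_pos: [0.6434, 0.0511, 0.2442]
tool_rot: [-179.8, -0.0, 145.9]
force: [-2.2, -0.3, 1.0]
grip_width: 0.0118
```

```bash
python3 -c "
from h import *
arc()"
```

```text
r 0.03959908258282308 ang -39.96320842960434
-62
t 6.18 pos [0.6434 0.0511 0.2442] rot [-1.7977e+02 -4.0000e-02  1.4591e+02] F [-2.24 -0.32  1.02] w 0.0118
delta tool [ 0.0045 -0.0144  0.0013] len 0.0152
turn units [-8.000e-03  1.000e-03  1.009e+00]
-40
t 6.18 pos [0.6434 0.0511 0.2442] rot [-1.7977e+02 -4.0000e-02  1.4591e+02] F [-2.24 -0.32  1.02] w 0.0118
delta tool [ 0.0001 -0.      0.0012] len 0.0012
turn units [-0.008 -0.001  0.241]
-20
t 6.18 pos [0.6434 0.0511 0.2442] rot [-1.7977e+02 -4.0000e-02  1.4591e+02] F [-2.24 -0.32  1.02] w 0.0118
delta tool [0.0011 0.0137 0.0012] len 0.0138
turn units [-0.008 -0.002 -0.457]
-4
t 6.18 pos [0.6434 0.0511 0.2442] rot [-1.7977e+02 -4.0000e-02  1.4591e+02] F [-2.24 -0.32  1.02] w 0.0118
delta tool [0.0052 0.0239 0.0011] len 0.0245
turn units [-0.008 -0.004 -1.016]
```

Emit:
{"fn": "servo_tool", "kwargs": {
  "moves": "0 0.003 0 0 0 -0.12 1; 0 0.003 0 0 0 -0.12 1; 0 0.003 0 0 0 -0.12 1; 0 0.003 0 0 0 -0.12 1; 0 0.003 0 0 0 -0.12 1; 0 0.003 0 0 0 -0.12 1; 0 0.003 0 0 0 -0.12 1; 0 0 0 0 0 0 1; 0 0 0 0 0 0 1"
}}

```text
time_s: 6.93
tool_pos: [0.6519, 0.0662, 0.2442]
tool_rot: [-179.5, -0.2, 170.9]
force: [-1.7, -0.9, 1.5]
grip_width: 0.0118
```

```bash
python3 -c "
from h import *
arc()"
```

```text
r 0.040226909670475736 ang -14.829565659762547
-62
t 6.93 pos [0.6519 0.0662 0.2442] rot [-179.52   -0.18  170.89] F [-1.7  -0.85  1.46] w 0.0118
delta tool [ 0.0162 -0.0275  0.0015] len 0.0319
turn units [-0.018  0.002  1.881]
-40
t 6.93 pos [0.6519 0.0662 0.2442] rot [-179.52   -0.18  170.89] F [-1.7  -0.85  1.46] w 0.0118
delta tool [ 0.0061 -0.0163  0.0014] len 0.0174
turn units [-0.018 -0.002  1.113]
-20
t 6.93 pos [0.6519 0.0662 0.2442] rot [-179.52   -0.18  170.89] F [-1.7  -0.85  1.46] w 0.0118
delta tool [ 0.0012 -0.0034  0.0013] len 0.0039
turn units [-0.017 -0.005  0.415]
-4
t 6.93 pos [0.6519 0.0662 0.2442] rot [-179.52   -0.18  170.89] F [-1.7  -0.85  1.46] w 0.0118
delta tool [0.0007 0.0075 0.0012] len 0.0077
turn units [-0.016 -0.007 -0.143]
```

Emit:
{"fn": "servo_tool", "kwargs": {
  "moves": "0.0003 0.0035 0 0 0 -0.05 1; 0.0003 0.003 0 0 0 -0.05 1; 0.0002 0.002 0 0 0 -0.04 1; 0 0 0 0 0 0 1; 0 0 0 0 0 0 1"
}}

```text
time_s: 7.35
tool_pos: [0.6528, 0.0697, 0.2442]
tool_rot: [-179.2, -0.1, 174.8]
force: [-0.4, -1.9, 0.9]
grip_width: 0.0115
```

```bash
python3 -c "
from h import *
arc()
c=env.read_camera('top');crop(c,'t3.png',180,140,310,260,5)
c=env.read_camera('side');crop(c,'s3.png',230,130,350,250,5)"
```

```text
r 0.040359408871151074 ang -9.635298913516262
-62
t 7.35 pos [0.6528 0.0697 0.2442] rot [-1.7917e+02 -1.3000e-01  1.7483e+02] F [-0.43 -1.87  0.86] w 0.0115
delta tool [ 0.0186 -0.0299  0.0017] len 0.0353
turn units [-0.029  0.01   2.019]
-40
t 7.35 pos [0.6528 0.0697 0.2442] rot [-1.7917e+02 -1.3000e-01  1.7483e+02] F [-0.43 -1.87  0.86] w 0.0115
delta tool [ 0.0078 -0.0194  0.0015] len 0.021
turn units [-0.03   0.005  1.251]
-20
t 7.35 pos [0.6528 0.0697 0.2442] rot [-1.7917e+02 -1.3000e-01  1.7483e+02] F [-0.43 -1.87  0.86] w 0.0115
delta tool [ 0.002  -0.0069  0.0013] len 0.0074
turn units [-0.03  -0.001  0.553]
-4
t 7.35 pos [0.6528 0.0697 0.2442] rot [-1.7917e+02 -1.3000e-01  1.7483e+02] F [-0.43 -1.87  0.86] w 0.0115
delta tool [0.0007 0.004  0.0012] len 0.0042
turn units [-0.029 -0.005 -0.006]
```

View pics/s3.png

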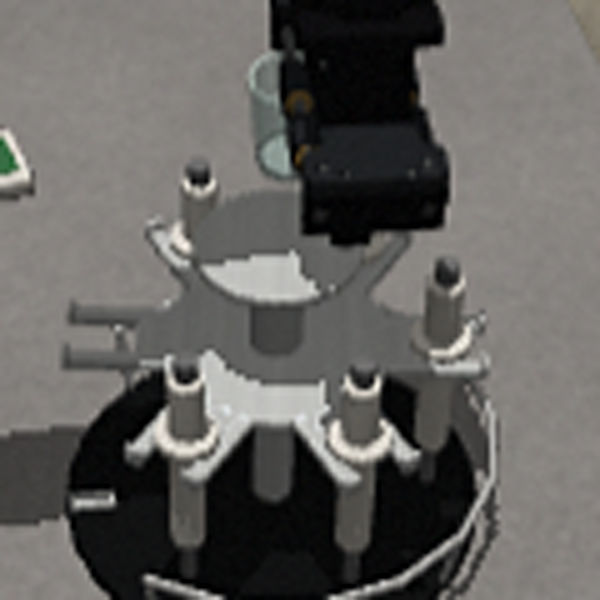

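View pics/t3.png

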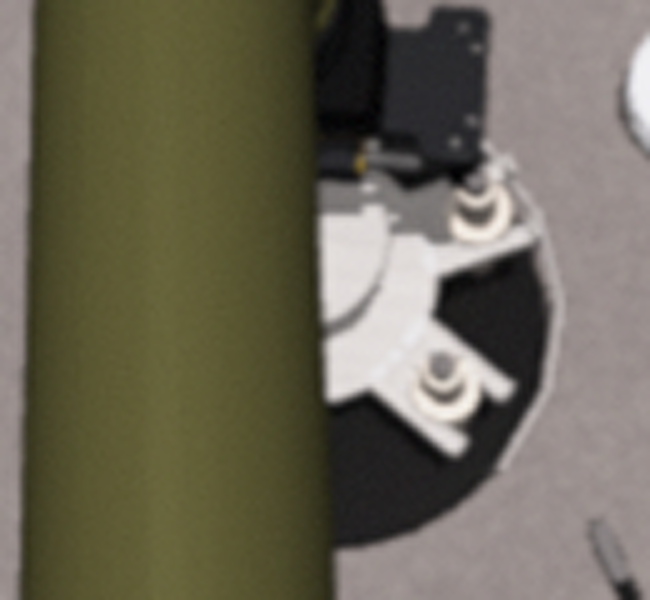

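```bash
python3 -c "
from h import *
c=env.read_camera('side')
a=onz(c,230+68/5,130+305/5,.150);b=onz(c,230+63/5,130+350/5,.150);m=(a+b)/2
print(a,b,m,np.degrees(np.arctan2(m[1]-.0765,m[0]-.613)))
for t in (176,170):
  print(t,proj(c,[.613+.1*np.cos(np.radians(t)),.0765+.1*np.sin(np.radians(t)),.145]))
"
```

```text
[0.49450968 0.1247834  0.15      ] [0.48675299 0.0856985  0.15      ] [0.49063134 0.10524095 0.15      ] 166.78240894067812
176 (np.float64(251.51380993109078), np.float64(200.64910338183492))
170 (np.float64(251.47371188657104), np.float64(198.25554257007065))
```

Emit:
{"fn": "servo_tool", "kwargs": {
  "moves": "0.0004 0.0035 0 0 0 -0.03 1; 0.0002 0.003 0 0 0 -0.03 1; 0 0.001 0 0 0 0 1; 0 0 0 0 0 0 1"
}}

```text
time_s: 7.83
tool_pos: [0.6537, 0.0734, 0.2442]
tool_rot: [-178.9, -0.0, 176.5]
force: [0.1, -4.1, 0.2]
grip_width: 0.0115
```

```bash
python3 -c "
from h import *
arc()
c=env.read_camera('side');crop(c,'s4.png',230,130,350,250,5)"|head -1
```

```text
r 0.040860955506756474 ang -4.315194538666948
```

View pics/s4.png

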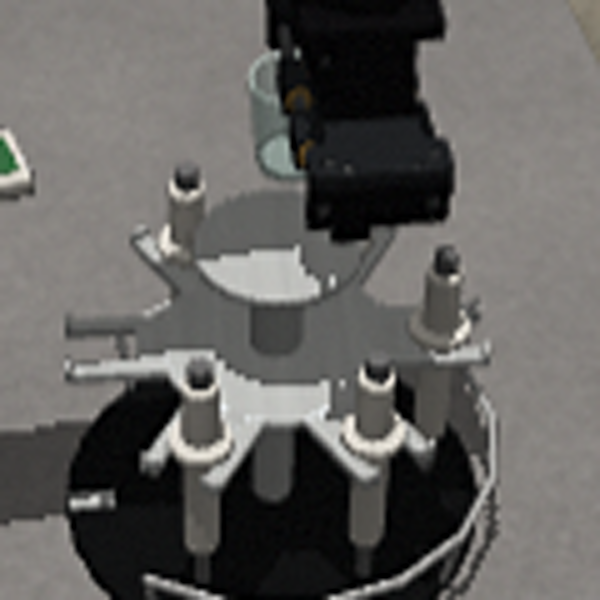

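Emit:
{"fn": "servo_tool", "kwargs": {
  "moves": "0 0 0 0 0 0 0; 0 0 0 0 0 0 0; 0 0 0 0 0 0 0; 0 0 0 0 0 0 0; 0 0 0 0 0 0 0; 0 0 -0.02 0 0 0 0; 0 0 -0.04 0 0 0 0; 0 0 -0.03 0 0 0 0; 0 0 0 0 0 0 0"
}}

```text
time_s: 8.63
tool_pos: [0.651, 0.0838, 0.3335]
tool_rot: [-179.4, -0.6, 176.9]
force: [-0.5, -0.9, 0.3]
grip_width: 0.0432
```

```bash
python3 -c "
from h import *
rel([.487,-.286,.32],112)"
```

```text
t 8.63 pos [0.651  0.0838 0.3335] rot [-179.35   -0.59  176.89] F [-0.5  -0.87  0.29] w 0.0432
delta tool [ 0.1436 -0.378   0.0193] len 0.4048
turn units [-0.032 -0.006  2.265]
```

Emit:
{"fn": "servo_tool", "kwargs": {
  "moves": "0.0144 -0.0375 0 0 0 0 -1; 0.0144 -0.0375 0 0 0 0 -1; 0.0144 -0.0375 0 0 0 0 -1; 0.0144 -0.0375 0 0 0 0 -1; 0.0144 -0.0375 0 0 0 0 -1; 0.0144 -0.0375 0 0 0 0 -1; 0.0144 -0.0375 0 0 0 0 -1; 0.0144 -0.0375 0 0 0 0 -1; 0.0144 -0.0375 0 0 0 0 -1; 0 0 0 0 0 0 -1; 0 0 0 0 0 0 -1"
}}

```text
time_s: 9.55
tool_pos: [0.5007, -0.2527, 0.3352]
tool_rot: [-179.8, -0.2, 177.7]
force: [0.5, 1.6, -0.6]
grip_width: 0.0869
```

```bash
python3 -c "
from h import *
rel([.487,-.286,.30],177)
c=env.read_camera('top');crop(c,'t5.png',180,140,310,260,5);print('bottle',onz(c,420,213,.02),onz(c,446,204,.15))
s=env.read_camera('side');crop(s,'s5.png',230,130,350,250,5)
import pickle;pickle.dump((c,s),open('c1.pkl','wb'))"
```

```text
t 9.55 pos [ 0.5007 -0.2527  0.3352] rot [-179.84   -0.21  177.66] F [ 0.5   1.56 -0.59] w 0.0869
delta tool [ 0.0122 -0.0337  0.0353] len 0.0504
turn units [-0.006 -0.007  0.023]
bottle [ 0.5680465  -0.45757199  0.02      ] [ 0.56413198 -0.48232154  0.15      ]
```

View pics/t5.png

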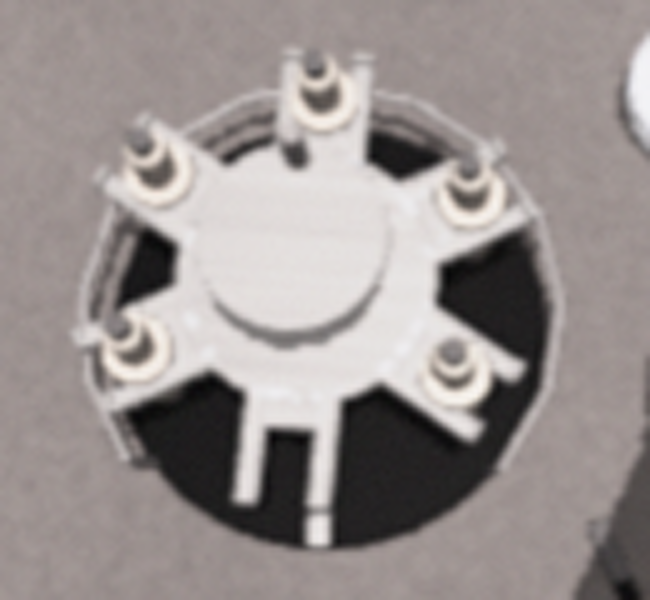

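View pics/s5.png

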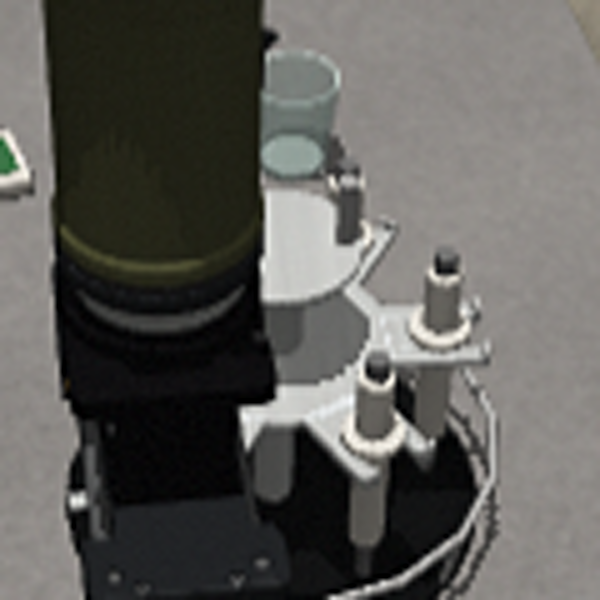

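```bash
python3 -c "
from h import *
import pickle
c,s=pickle.load(open('c1.pkl','rb'))
f=lambda X,Y,z:onz(c,180+X/5,140+Y/5,z)
print('tips',f(246,504,.148),f(319,509,.148),'slot in',f(266,430,.145),f(313,432,.145))
print('pin',f(294,152,.267),'hub',f(290,240,.222))
print('guard ends',f(150,465,.06),f(503,468,.06),f(135,458,.06), 'mark',f(319,520,.012))
hub=np.array([.6125,.0765])
for a,b in((f(246,504,.148),f(319,509,.148)),(f(266,430,.145),f(313,432,.145))):
  m=(a+b)[:2]/2;print(m,np.degrees(np.arctan2(*(m-hub)[::-1]))%360, np.hypot(*(m-hub)))
"
```

```text
tips [0.48598689 0.10926913 0.148     ] [0.48193545 0.07054864 0.148     ] slot in [0.52602872 0.0986307  0.145     ] [0.5240242  0.07339412 0.145     ]
pin [0.64087862 0.06950458 0.267     ] hub [0.60926773 0.07658098 0.222     ]
guard ends [0.52355188 0.17622589 0.06      ] [ 0.51439175 -0.0284942   0.06      ] [0.52797557 0.18498891 0.06      ] mark [0.49453365 0.0828493  0.012     ]
[0.48396117 0.08990889] 174.04457103941942 0.12923633059447232
[0.52502646 0.08601241] 173.7936916266897 0.08798923606427396
```

Emit:
{"fn": "servo_tool", "kwargs": {
  "moves": "0.012 -0.0335 0 -0.006 -0.007 0 -1; 0 0 0 0 0 0 -1; 0 0 0 0 0 0 -1"
}}

```text
time_s: 9.9
tool_pos: [0.4913, -0.2798, 0.3345]
tool_rot: [179.9, -0.0, 178.4]
force: [0.8, 0.7, 0.1]
grip_width: 0.0871
```

```bash
python3 -c "
from h import *
rel([.487,-.286,.158],176)
s=env.read_camera('side');crop(s,'s6.png',190,200,320,350,4)"
```

```text
t 9.9 pos [ 0.4913 -0.2798  0.3345] rot [ 1.7991e+02 -3.0000e-02  1.7840e+02] F [0.79 0.71 0.12] w 0.0871
delta tool [ 0.004  -0.0066  0.1765] len 0.1766
turn units [ 0.003 -0.001  0.084]
```

View pics/s6.png

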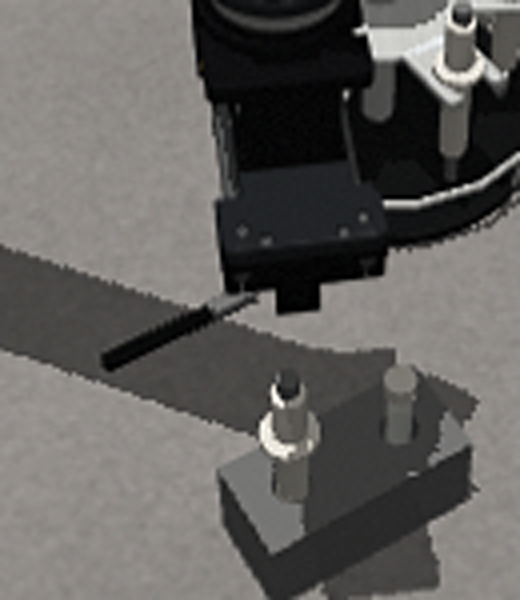

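```bash
python3 -c "
from h import *
import pickle
c,s=pickle.load(open('c1.pkl','rb'))
print(onz(s,190+290/4,200+377/4,.197),onz(s,190+289/4,200+433/4,.139),onz(s,190+289.5/4,200+390/4,.182))"
```

```text
[ 0.49137397 -0.28480812  0.197     ] [ 0.48919387 -0.28640267  0.139     ] [ 0.49087827 -0.28387987  0.182     ]
```

Emit:
{"fn": "servo_tool", "kwargs": {
  "moves": "0.004 -0.0066 0.03 0 0 0.08 -1; 0 0 0.035 0 0 0 -1; 0 0 0.025 0 0 0 -1; 0 0 0 0 0 0 -1; 0 0 0 0 0 0 -1"
}}

```text
time_s: 10.37
tool_pos: [0.4915, -0.2816, 0.2431]
tool_rot: [-179.9, 0.2, 176.6]
force: [-0.0, -0.7, 0.6]
grip_width: 0.087
```

```bash
python3 -c "
from h import *
rel([.487,-.286,.158],176)
s=env.read_camera('side');crop(s,'s7.png',190,200,320,350,4)"
```

```text
t 10.37 pos [ 0.4915 -0.2816  0.2431] rot [-1.7995e+02  1.5000e-01  1.7660e+02] F [-0.02 -0.72  0.56] w 0.087
delta tool [ 0.0045 -0.0046  0.0851] len 0.0853
turn units [-0.002  0.005  0.021]
```

View pics/s7.png

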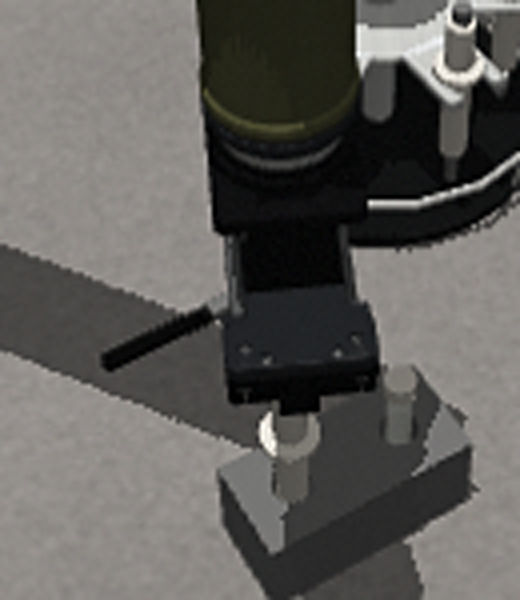

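Emit:
{"fn": "servo_tool", "kwargs": {
  "moves": "0.0035 -0.0035 0.03 0 0 0 -1; 0.001 -0.001 0.03 0 0 0 -1; 0 0 0.022 0 0 0 -1; 0 0 0 0 0 0 -1; 0 0 0 0 0 0 -1"
}}

```text
time_s: 10.83
tool_pos: [0.4955, -0.2853, 0.1689]
tool_rot: [-179.7, 1.0, 177.1]
force: [0.3, -0.0, -0.3]
grip_width: 0.0868
```

```bash
python3 -c "
from h import *
rel([.488,-.285,.158],176)
s=env.read_camera('side');crop(s,'s8.png',190,200,320,350,4)"
```

```text
t 10.83 pos [ 0.4955 -0.2853  0.1689] rot [-179.72    1.    177.06] F [ 0.32 -0.02 -0.33] w 0.0868
delta tool [ 0.0077 -0.      0.0108] len 0.0133
turn units [-0.01   0.035  0.037]
```

View pics/s8.png

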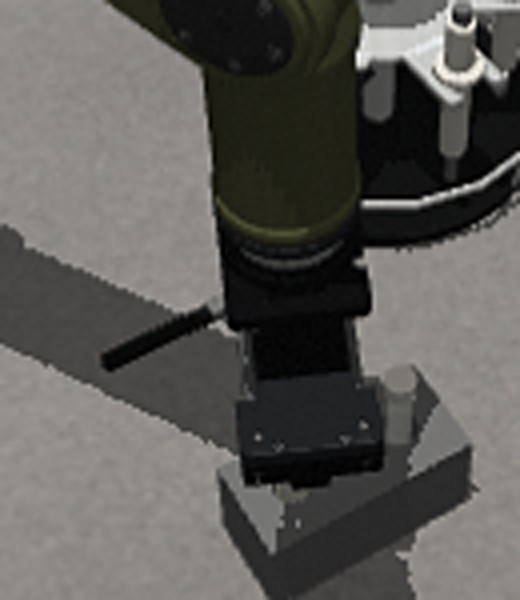

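Emit:
{"fn": "servo_tool", "kwargs": {
  "moves": "0.0077 0 0.008 -0.01 0.035 0.03 -1; 0 0 0 0 0 0 -1; 0 0 0 0 0 0 -1"
}}

```text
time_s: 11.13
tool_pos: [0.4906, -0.2857, 0.1656]
tool_rot: [-179.9, 0.3, 176.2]
force: [0.7, -0.5, 0.6]
grip_width: 0.0868
```

```bash
python3 -c "
from h import *
rel([.488,-.285,.158],176)
s=env.read_camera('side');crop(s,'s9.png',190,200,320,350,4)"
```

```text
t 11.13 pos [ 0.4906 -0.2857  0.1656] rot [-179.93    0.34  176.2 ] F [ 0.73 -0.46  0.65] w 0.0868
delta tool [0.0027 0.0006 0.0076] len 0.0081
turn units [-0.002  0.012  0.007]
```

View pics/s9.png

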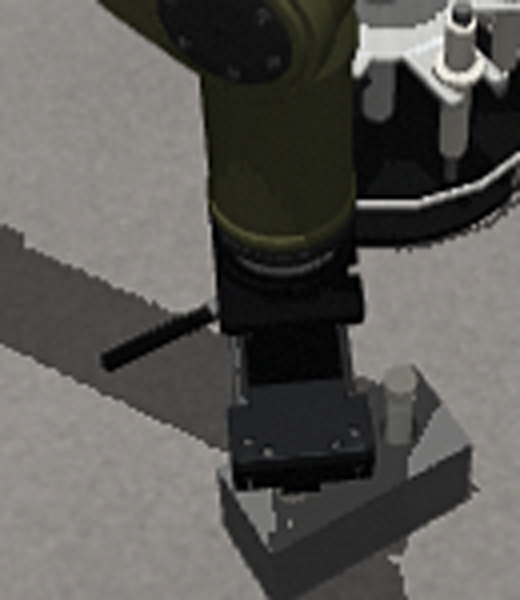

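Emit:
{"fn": "servo_tool", "kwargs": {
  "moves": "0.004 0.0006 0.007 0 0.012 0 -1; 0 0 0.001 0 0 0 -1; 0 0 0 0 0 0 1; 0 0 0 0 0 0 1; 0 0 0 0 0 0 1; 0 0 0 0 0 0 1; 0 0 0 0 0 0 1; 0 0 0 0 0 0 1; 0 0 0 0 0 0 1; 0 0 0 0 0 0 1; 0 0 0 0 0 0 1; 0 0 0 0 0 0 1; 0 0 0 0 0 0 1; 0 0 0 0 0 0 1; 0 0 0 0 0 0 1; 0 0 0 0 0 0 1; 0 0 0 0 0 0 1; 0 0 0 0 0 0 1",
  "squeeze": 12
}}

```text
time_s: 12.68
tool_pos: [0.4868, -0.2853, 0.1583]
tool_rot: [-179.9, 0.1, 176.2]
force: [-0.5, 1.0, 0.6]
grip_width: 0.0216
```

```bash
python3 -c "
from h import *
rel([.488,-.285,.158],176)"
```

```text
t 12.68 pos [ 0.4868 -0.2853  0.1583] rot [-1.7991e+02  9.0000e-02  1.7618e+02] F [-0.49  1.02  0.61] w 0.0216
delta tool [-0.0012  0.0004  0.0003] len 0.0013
turn units [-0.003  0.003  0.006]
```

Emit:
{"fn": "servo_tool", "kwargs": {
  "moves": "0 0 -0.006 0 0 0 1; 0 0 -0.008 0 0 0 1; 0 0 -0.008 0 0 0 1; 0 0 -0.008 0 0 0 1; 0 0 -0.008 0 0 0 1; 0 0 -0.01 0 0 0 1"
}}

```text
time_s: 13.18
tool_pos: [0.4856, -0.2848, 0.2091]
tool_rot: [-179.9, -0.1, 176.2]
force: [-0.3, -1.2, -0.9]
grip_width: 0.0218
```

```bash
python3 -c "
from h import *
rel([.468,.092,.32],176)"
```

```text
t 13.18 pos [ 0.4856 -0.2848  0.2091] rot [-1.7995e+02 -1.0000e-01  1.7617e+02] F [-0.28 -1.25 -0.85] w 0.0218
delta tool [ 0.043   0.3747 -0.1112] len 0.3931
turn units [-0.002 -0.003  0.006]
```

Emit:
{"fn": "servo_tool", "kwargs": {
  "moves": "0 0 -0.02 0 0 0 1; 0 0 -0.03 0 0 0 1; 0 0 -0.03 0 0 0 1; 0.002 0.01 -0.015 0 0 0 1; 0.003 0.025 0 0 0 0 1; 0.003 0.025 0 0 0 0 1; 0.003 0.025 0 0 0 0 1; 0.003 0.025 0 0 0 0 1; 0.003 0.025 0 0 0 0 1; 0.003 0.025 0 0 0 0 1; 0.003 0.025 0 0 0 0 1; 0.003 0.025 0 0 0 0 1; 0.003 0.025 0 0 0 0 1; 0.003 0.025 0 0 0 0 1; 0.003 0.025 0 0 0 0 1; 0.003 0.025 0 0 0 0 1; 0.003 0.015 0 0 0 0 1; 0.002 0.008 0 0 0 0 1; 0 0 0 0 0 0 1"
}}

```text
time_s: 14.77
tool_pos: [0.4654, 0.0597, 0.3311]
tool_rot: [-179.9, 1.4, 175.5]
force: [-0.1, 0.1, -0.0]
grip_width: 0.0214
```

```bash
python3 -c "
from h import *
rel([.468,.092,.20],174)
s=env.read_camera('side');crop(s,'s10.png',200,100,350,250,4)"
```

```text
t 14.77 pos [0.4654 0.0597 0.3311] rot [-179.92    1.37  175.48] F [-0.13  0.14 -0.  ] w 0.0214
delta tool [0.0031 0.0326 0.131 ] len 0.135
turn units [-0.002  0.048  0.052]
```

View pics/s10.png

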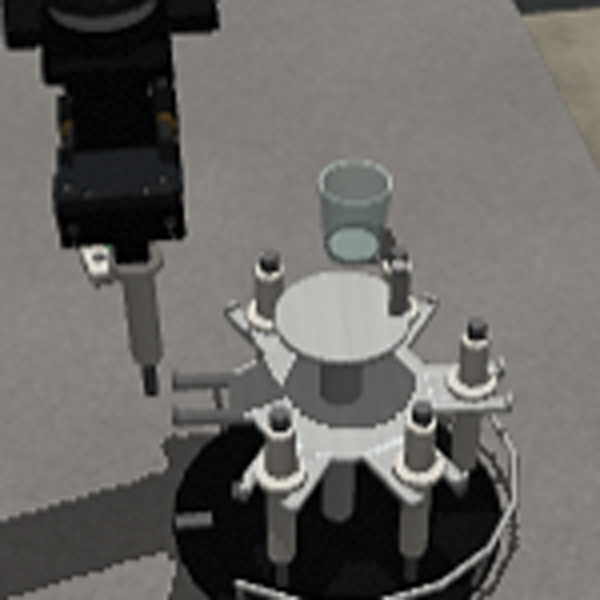

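Emit:
{"fn": "servo_tool", "kwargs": {
  "moves": "0.004 0.018 0 0 0.04 0.04 1; 0.003 0.012 0.02 0 0.02 0 1; 0 0 0.02 0 0 0 1; 0 0 0.02 0 0 0 1; 0 0 0.02 0 0 0 1; 0 0 0 0 0 0 1; 0 0 0 0 0 0 1"
}}

```text
time_s: 15.4
tool_pos: [0.4648, 0.078, 0.2528]
tool_rot: [-179.9, 0.1, 173.2]
force: [1.5, -0.7, -0.3]
grip_width: 0.0216
```

```bash
python3 -c "
from h import *
rel([.460,.092,.186],174)
s=env.read_camera('side');crop(s,'s11.png',200,100,350,250,4)
a=onz(s,200+176/4,100+377/4,.149);b=onz(s,200+177/4,100+412/4,.149);m=(a+b)/2;print(a,b,np.degrees(np.arctan2(m[1]-.0765,m[0]-.613)))"
```

```text
t 15.4 pos [0.4648 0.078  0.2528] rot [-1.7986e+02  5.0000e-02  1.7322e+02] F [ 1.5  -0.66 -0.27] w 0.0216
delta tool [0.0065 0.0135 0.0668] len 0.0685
turn units [-0.005  0.002 -0.027]
[0.49402975 0.11114244 0.149     ] [0.49013856 0.07305261 0.149     ] 172.64972822556823
```

View pics/s11.png

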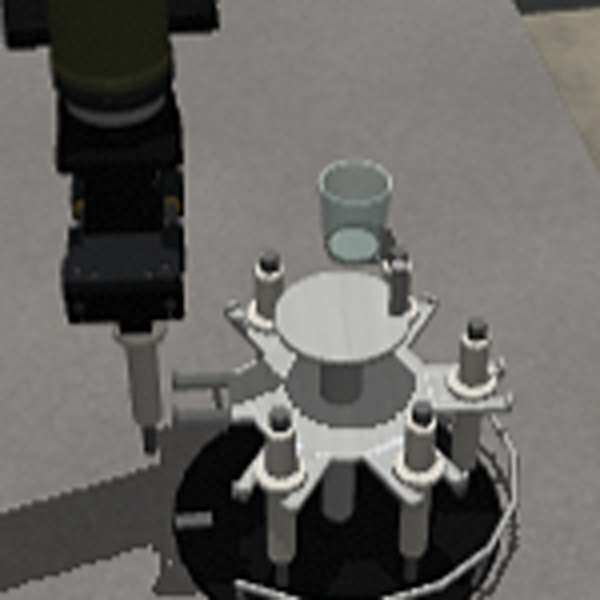

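Emit:
{"fn": "servo_tool", "kwargs": {
  "moves": "0.002 0.012 0.01 0 0 -0.027 1; 0.001 0.003 0.02 0 0 0 1; 0 0 0.02 0 0 0 1; 0 0 0.01 0 0 0 1; 0 0 0 0 0 0 1; 0 0 0 0 0 0 1"
}}

```text
time_s: 15.95
tool_pos: [0.4681, 0.096, 0.1965]
tool_rot: [179.8, 0.7, 174.0]
force: [-0.6, 0.1, -1.1]
grip_width: 0.0215
```

```bash
python3 -c "
from h import *
rel([.463,.0925,.182],174)
s=env.read_camera('side');crop(s,'s12.png',200,150,320,250,6)"
```

```text
t 15.95 pos [0.4681 0.096  0.1965] rot [179.8    0.66 174.01] F [-0.61  0.08 -1.08] w 0.0215
delta tool [ 0.0049 -0.004   0.0144] len 0.0158
turn units [0.007 0.023 0.001]
```

View pics/s12.png

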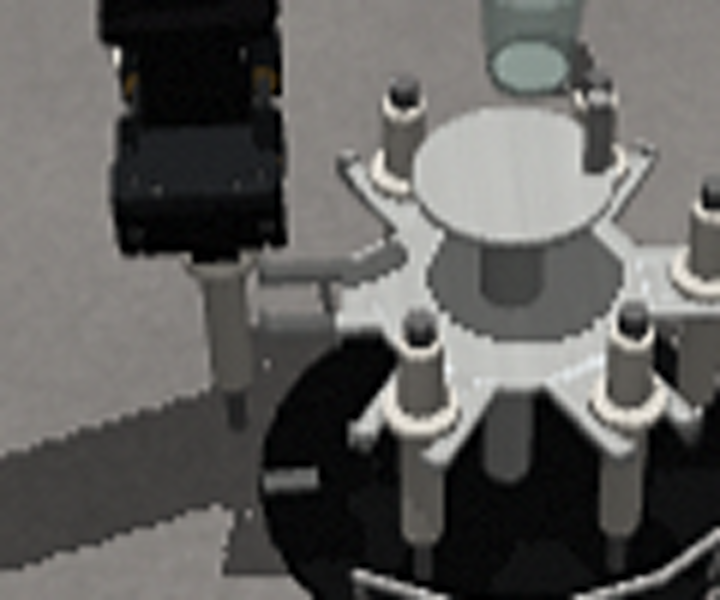

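Emit:
{"fn": "servo_tool", "kwargs": {
  "moves": "0.004 -0.004 0.012 0.007 0.022 0 1; 0 0 0.002 0 0 0 1; 0 0 0 0 0 0 1; 0 0 0 0 0 0 1"
}}

```text
time_s: 16.33
tool_pos: [0.4653, 0.0925, 0.1841]
tool_rot: [179.9, 0.2, 174.0]
force: [0.1, 0.0, -0.7]
grip_width: 0.0214
```

```bash
python3 -c "
from h import *
rel([.463,.0925,.182],174)
s=env.read_camera('side');crop(s,'s13.png',210,170,290,240,9)
for r in (100,128,145):
  for n,z in(('145',.145),):
    p=[.6125-np.cos(np.radians(6))*r/1e3,.0765+np.sin(np.radians(6))*r/1e3,z];u,v=proj(s,p);print(r,p,(u-210)*9,(v-170)*9)
p=env.get_obs()['tool_pos']
for dz in(-.146+.120,-.146+.127,-.146+.035,-.146):
  u,v=proj(s,p+[0,0,dz]);print(dz,(u-210)*9,(v-170)*9)
"
```

```text
t 16.33 pos [0.4653 0.0925 0.1841] rot [179.9    0.22 174.01] F [ 0.05  0.02 -0.7 ] w 0.0214
delta tool [ 0.0023 -0.0002  0.0021] len 0.0031
turn units [0.003 0.008 0.   ]
100 [np.float64(0.5130478104631727), np.float64(0.08695284632676534), 0.145] 371.66368059767876 268.82547417086596
128 [np.float64(0.48520119739286105), np.float64(0.08987964329825965), 0.145] 288.1546597710444 272.77474124749006
145 [np.float64(0.4682943251716004), np.float64(0.09165662717380975), 0.145] 237.36091541050888 275.1801574432028
-0.025999999999999995 225.87684235817954 245.67562412015826
-0.01899999999999999 224.41913904934572 230.35848712755055
-0.11099999999999999 242.7282743247319 422.2998259147039
-0.146 249.23927136539118 490.3250477523426
```

View pics/s13.png

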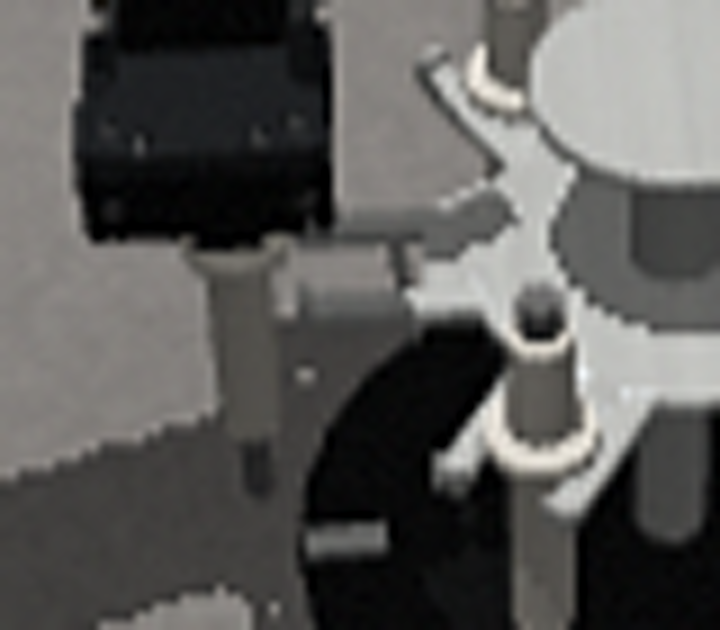

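```bash
python3 -c "
from h import *
s=env.read_camera('side')
g=s['img'][180:230,220:270,::-1].astype(float);g=np.clip((g-40)*1.6,0,255).astype(np.uint8)
cv2.imwrite('pics/s14.png',cv2.resize(g,None,fx=12,fy=12,interpolation=cv2.INTER_NEAREST))
p=env.get_obs()['tool_pos']
for n,d in(('under c',(0,0,-.026)),('under front',(0,-.019,-.026)),('top front',(0,-.019,-.019)),('under L',(-.019,0,-.026)),('under R',(.019,0,-.026)),('tip',(0,0,-.146)),('sh',(0,0,-.111))):
  u,v=proj(s,p+np.array(d));print(n,(u-220)*12+6,(v-180)*12+6)
"
```

```text
under c 187.31265946788585 212.9737134283746
under front 195.51116555535327 265.2016849855296
top front 193.57899414546273 244.77302572631254
under L 111.29274451315041 222.02879959757274
under R 263.0547521772223 203.95758964393758
tip 218.45286169670896 539.2103469550771
sh 209.7742257128391 448.49957542362654
```

View pics/s14.png

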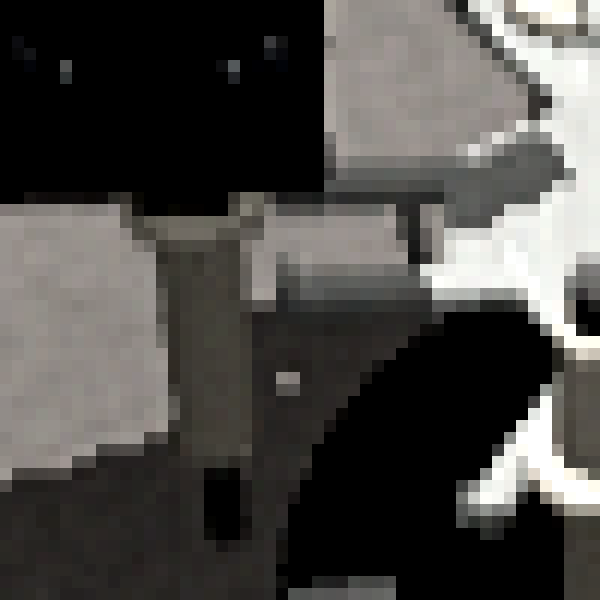

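```bash
python3 -c "
from h import *
s=env.read_camera('side')
for v in range(194,228):
  row=[]
  for u in (235,236,237):
    p=dep(s,u,v);row.append(p.round(4).tolist())
  print(v,row)
"
```

```text
194 [[0.4625, 0.008, 0.2502], [0.465, 0.0045, 0.253], [0.4678, 0.0063, 0.2509]]
195 [[0.4623, 0.0088, 0.2458], [0.4651, 0.0113, 0.243], [0.4675, 0.0063, 0.2472]]
196 [[0.4647, 0.0719, 0.183], [0.4677, 0.0757, 0.1789], [0.4705, 0.0733, 0.1807]]
197 [[0.4646, 0.0766, 0.1745], [0.4678, 0.0838, 0.1673], [0.4708, 0.0843, 0.1663]]
198 [[0.4644, 0.0789, 0.1684], [0.4674, 0.0812, 0.1657], [0.4703, 0.0786, 0.1677]]
199 [[0.4641, 0.0773, 0.1659], [0.467, 0.0777, 0.1649], [0.4699, 0.0765, 0.1656]]
200 [[0.4638, 0.0773, 0.1618], [0.4666, 0.0754, 0.1631], [0.4697, 0.0783, 0.1599]]
201 [[0.4637, 0.0838, 0.1515], [0.4666, 0.0804, 0.1542], [0.4698, 0.0855, 0.1488]]
202 [[0.4635, 0.0843, 0.1469], [0.4666, 0.0883, 0.1425], [0.4696, 0.0877, 0.1426]]
203 [[0.4633, 0.086, 0.141], [0.4662, 0.0838, 0.1427], [0.4691, 0.0827, 0.1433]]
204 [[0.463, 0.086, 0.1369], [0.4659, 0.0849, 0.1375], [0.4689, 0.0843, 0.1375]]
205 [[0.4628, 0.0881, 0.1306], [0.4657, 0.0864, 0.1318], [0.4686, 0.0838, 0.1338]]
206 [[0.4624, 0.0861, 0.1284], [0.4654, 0.0853, 0.1287], [0.4682, 0.0817, 0.1317]]
207 [[0.462, 0.0841, 0.1262], [
[... 996 characters left out ...]
11, 0.0032], [0.4648, 0.09, 0.0666]]
220 [[0.4602, 0.1483, 0.0019], [0.4635, 0.1471, 0.0026], [0.4645, 0.09, 0.062]]
221 [[0.4598, 0.1443, 0.0013], [0.463, 0.1419, 0.0032], [0.4642, 0.0902, 0.0572]]
222 [[0.4592, 0.1386, 0.0025], [0.4625, 0.1375, 0.0031], [0.4641, 0.0941, 0.0485]]
223 [[0.4589, 0.1384, -0.0021], [0.4619, 0.1314, 0.0048], [0.4636, 0.0909, 0.0473]]
224 [[0.4584, 0.1336, -0.0018], [0.4614, 0.1266, 0.0051], [0.4635, 0.0955, 0.0378]]
225 [[0.4579, 0.1299, -0.0027], [0.4611, 0.1248, 0.0022], [0.4644, 0.1272, -0.0011]]
226 [[0.4573, 0.1217, 0.0013], [0.4606, 0.1217, 0.0007], [0.4639, 0.1214, 0.0004]]
227 [[0.4569, 0.1187, -0.0003], [0.4601, 0.1151, 0.003], [0.4634, 0.1161, 0.0013]]
```

Emit:
{"fn": "servo_tool", "kwargs": {
  "moves": "-0.006 -0.001 0 0 0 0 1; -0.008 0 0 0 0 0 1; -0.008 0 0 0 0 0 1"
}}

```text
time_s: 16.73
tool_pos: [0.4883, 0.0897, 0.1853]
tool_rot: [179.8, 0.3, 174.1]
force: [-0.7, 0.3, -0.7]
grip_width: 0.0214
```

```bash
python3 -c "
from h import *
rel([.513,.0865,.182],174)
s=env.read_camera('side')
g=s['img'][180:230,220:270,::-1].astype(float);g=np.clip((g-40)*1.6,0,255).astype(np.uint8)
cv2.imwrite('pics/s15.png',cv2.resize(g,None,fx=12,fy=12,interpolation=cv2.INTER_NEAREST))"
```

```text
t 16.73 pos [0.4883 0.0897 0.1853] rot [179.81   0.31 174.1 ] F [-0.65  0.31 -0.7 ] w 0.0214
delta tool [-0.0249 -0.0006  0.0034] len 0.0252
turn units [0.006 0.011 0.003]
```

View pics/s15.png

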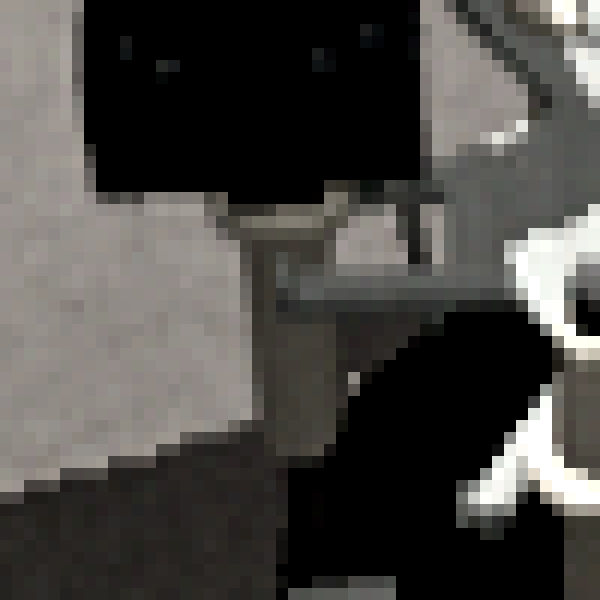

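Emit:
{"fn": "servo_tool", "kwargs": {
  "moves": "-0.008 -0.0003 0 0 0 0 1; -0.008 0 0 0 0 0 1; -0.006 0 0 0.006 0.01 0 1; 0 0 0 0 0 0 1; 0 0 0 0 0 0 1"
}}

```text
time_s: 17.2
tool_pos: [0.5161, 0.0862, 0.1852]
tool_rot: [-179.9, 0.1, 174.0]
force: [-0.1, 0.6, -0.4]
grip_width: 0.0214
```

```bash
python3 -c "
from h import *
rel([.513,.0865,.171],174)
s=env.read_camera('side')
g=s['img'][170:230,220:280,::-1].astype(float);g=np.clip((g-40)*1.6,0,255).astype(np.uint8)
cv2.imwrite('pics/s16.png',cv2.resize(g,None,fx=10,fy=10,interpolation=cv2.INTER_NEAREST))"
```

```text
t 17.2 pos [0.5161 0.0862 0.1852] rot [-1.7994e+02  1.0000e-01  1.7399e+02] F [-0.12  0.61 -0.44] w 0.0214
delta tool [ 0.0031 -0.      0.0142] len 0.0145
turn units [-0.002  0.004 -0.   ]
```

View pics/s16.png

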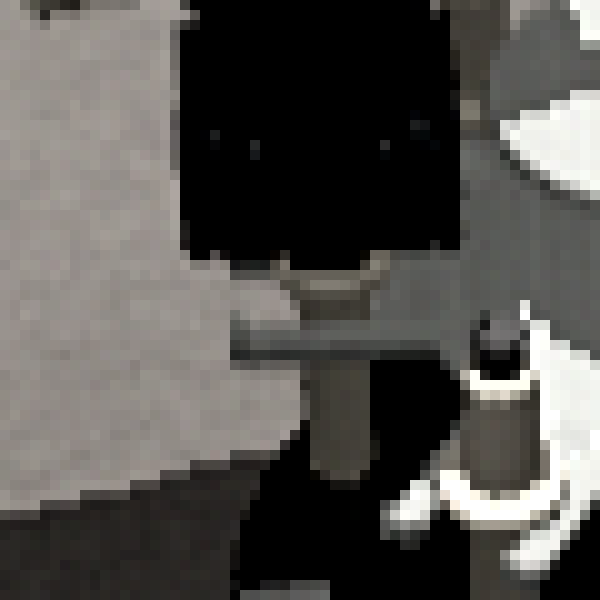

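Emit:
{"fn": "servo_tool", "kwargs": {
  "moves": "0.004 0 0.003 0 0 0 1; 0 0 0.004 0 0 0 1; 0 0 0.003 0 0 0 1; 0 0 0 0 0 0 1; 0 0 0 0 0 0 1"
}}

```text
time_s: 17.67
tool_pos: [0.5102, 0.0869, 0.1737]
tool_rot: [-179.9, 0.0, 174.0]
force: [0.3, 0.4, -0.4]
grip_width: 0.0214
```

```bash
python3 -c "
from h import *
rel([.512,.0865,.171],174)"
```

```text
t 17.67 pos [0.5102 0.0869 0.1737] rot [-1.7994e+02  4.0000e-02  1.7404e+02] F [ 0.3   0.45 -0.41] w 0.0214
delta tool [-0.0019 -0.0002  0.0027] len 0.0032
turn units [-0.002  0.001  0.002]
```

Emit:
{"fn": "servo_tool", "kwargs": {
  "moves": "-0.0015 0 0.0015 0 0 0 1; 0 0 0.001 0 0 0 1; 0 0 0 0 0 0 1"
}}

```text
time_s: 17.92
tool_pos: [0.5117, 0.0867, 0.1713]
tool_rot: [-180.0, 0.1, 174.1]
force: [-0.7, 0.4, 0.2]
grip_width: 0.0216
```

```bash
python3 -c "
from h import *
rel([.512,.0865,.171],174)
s=env.read_camera('side')
g=s['img'][170:230,220:280,::-1].astype(float);g=np.clip((g-40)*1.6,0,255).astype(np.uint8)
cv2.imwrite('pics/s17.png',cv2.resize(g,None,fx=10,fy=10,interpolation=cv2.INTER_NEAREST))"
```

```text
t 17.92 pos [0.5117 0.0867 0.1713] rot [-1.7995e+02  6.0000e-02  1.7406e+02] F [-0.68  0.42  0.16] w 0.0216
delta tool [-0.0003 -0.0001  0.0003] len 0.0004
turn units [-0.002  0.002  0.002]
```

View pics/s17.png

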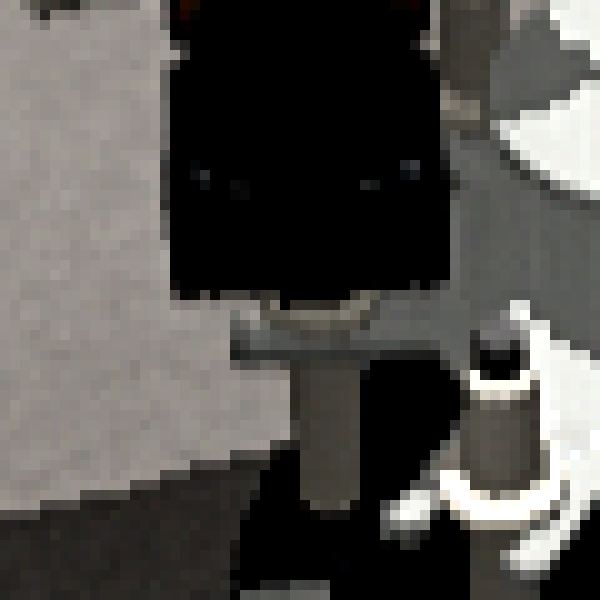

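Emit:
{"fn": "servo_tool", "kwargs": {
  "moves": "0 0 0.0012 0 0 0 1; 0 0 0.001 0 0 0 1; 0 0 0 0 0 0 1"
}}

```text
time_s: 18.22
tool_pos: [0.5119, 0.0867, 0.1716]
tool_rot: [180.0, 0.1, 174.0]
force: [0.3, 0.6, -0.7]
grip_width: 0.0215
```

Emit:
{"fn": "servo_tool", "kwargs": {
  "moves": "0 0 0.003 0 0 0 1; 0 0 0 0 0 0 1; 0 0 0 0 0 0 1"
}}

```text
time_s: 18.47
tool_pos: [0.5134, 0.0871, 0.1714]
tool_rot: [179.9, 0.3, 174.0]
force: [-0.2, 0.4, -0.2]
grip_width: 0.0216
```

Emit:
{"fn": "servo_tool", "kwargs": {
  "moves": "0 0 0 0 0 0 0.4; 0 0 0 0 0 0 0.4; 0 0 0 0 0 0 0.4; 0 0 0 0 0 0 0.4; 0 0 0 0 0 0 0.4"
}}

```text
time_s: 18.88
tool_pos: [0.5131, 0.0869, 0.1701]
tool_rot: [179.9, 0.2, 174.0]
force: [-0.2, -0.6, 0.4]
grip_width: 0.0261
```

```bash
python3 -c "
from h import *
rel([.512,.0865,.171],174)
s=env.read_camera('side')
g=s['img'][170:230,220:280,::-1].astype(float);g=np.clip((g-40)*1.6,0,255).astype(np.uint8)
cv2.imwrite('pics/s18.png',cv2.resize(g,None,fx=10,fy=10,interpolation=cv2.INTER_NEAREST))"
```

```text
t 18.88 pos [0.5131 0.0869 0.1701] rot [179.92   0.24 174.04] F [-0.2  -0.63  0.4 ] w 0.0261
delta tool [ 0.001  -0.0006 -0.0009] len 0.0015
turn units [0.003 0.008 0.001]
```

View pics/s18.png

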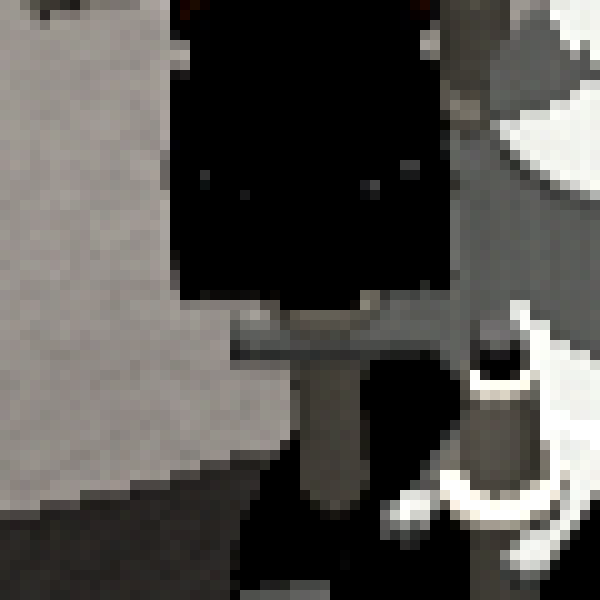

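Emit:
{"fn": "servo_tool", "kwargs": {
  "moves": "0 0 0 0 0 0 -0.3; 0 0 0 0 0 0 -0.3; 0 0 0 0 0 0 -0.3; 0 0 0 0 0 0 -0.3; 0 0 0 0 0 0 -0.3; 0 0 0 0 0 0 -0.3; 0 0 0 0 0 0 -0.3; 0 0 -0.01 0 0 0 -0.3; 0 0 -0.02 0 0 0 -0.3; 0 0 -0.03 0 0 0 -0.3; 0 0 -0.03 0 0 0 -0.3; 0 0 -0.03 0 0 0 -0.3; 0 0 -0.02 0 0 0 -0.3; 0 0 0 0 0 0 -0.3"
}}

```text
time_s: 20.1
tool_pos: [0.5108, 0.0862, 0.3185]
tool_rot: [-180.0, 0.1, 174.0]
force: [0.5, -0.2, 0.4]
grip_width: 0.057
```

```bash
python3 -c "
from h import *
rel([.45,-.2,.33],174)
s=env.read_camera('side');crop(s,'s19.png',210,130,330,240,6)"
```

```text
t 20.1 pos [0.5108 0.0862 0.3185] rot [-1.7999e+02  5.0000e-02  1.7401e+02] F [ 0.55 -0.22  0.41] w 0.057
delta tool [ 0.0306 -0.291  -0.0115] len 0.2928
turn units [-0.     0.002  0.   ]
```

View pics/s19.png

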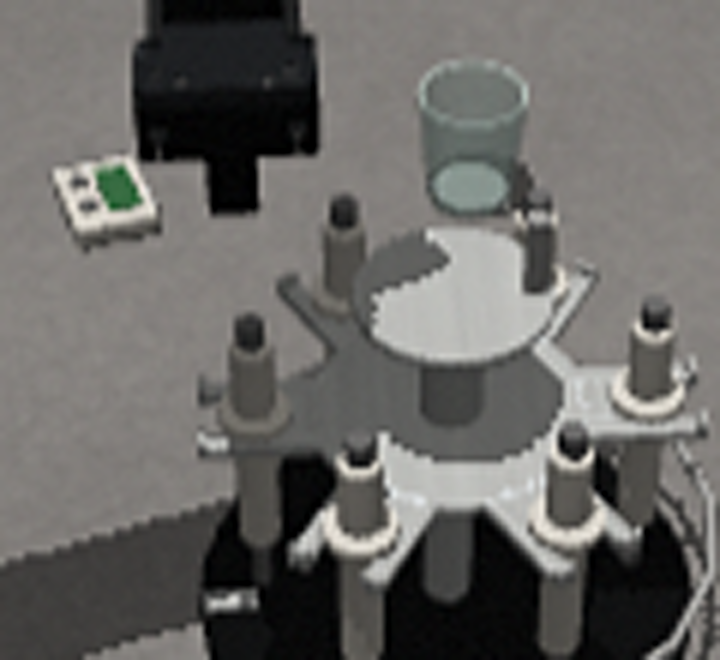

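Emit:
{"fn": "servo_tool", "kwargs": {
  "moves": "0.004 -0.03 -0.005 0 0 0 -0.3; 0.004 -0.03 0 0 0 0 -0.3; 0.004 -0.03 0 0 0 0 -0.3; 0.004 -0.03 0 0 0 0 -0.3; 0.004 -0.03 0 0 0 0 -0.3; 0.004 -0.03 0 0 0 0 -0.3; 0.004 -0.03 0 0 0 0 -0.3; 0 -0.02 0 0 0 0 -0.3; 0 0 0 0 0 0 -0.3; 0 0 0 0 0 0 -0.3"
}}

```text
time_s: 20.98
tool_pos: [0.4516, -0.1472, 0.3137]
tool_rot: [-180.0, -0.8, 174.3]
force: [-0.3, 0.3, -1.1]
grip_width: 0.0564
```

```bash
python3 -c "
from h import *
rel([.45,-.2,.33],174)
c=env.read_camera('top');crop(c,'t20.png',180,140,310,260,5)
cv2.imwrite('pics/t20f.png',c['img'][:,:,::-1])
s=env.read_camera('side');crop(s,'s20.png',210,130,330,240,6)"
```

```text
t 20.98 pos [ 0.4516 -0.1472  0.3137] rot [-179.96   -0.75  174.28] F [-0.34  0.3  -1.06] w 0.0564
delta tool [-0.0034 -0.0527 -0.0163] len 0.0552
turn units [-0.001 -0.026  0.01 ]
```

View pics/t20.png

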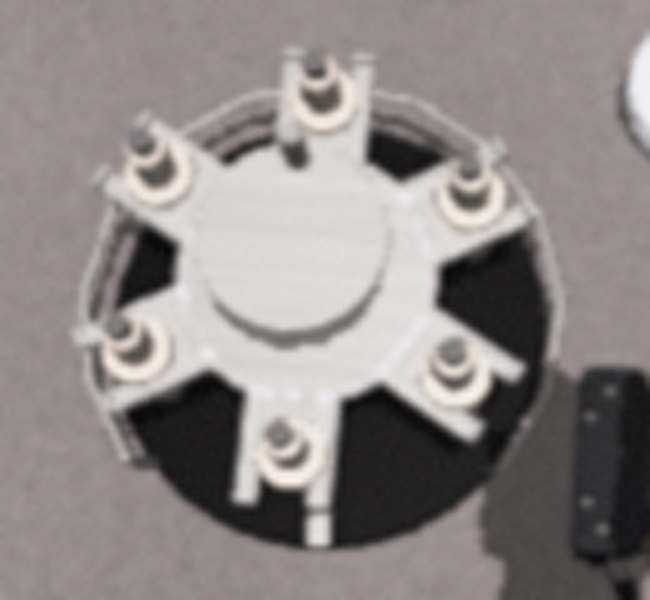

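View pics/t20f.png

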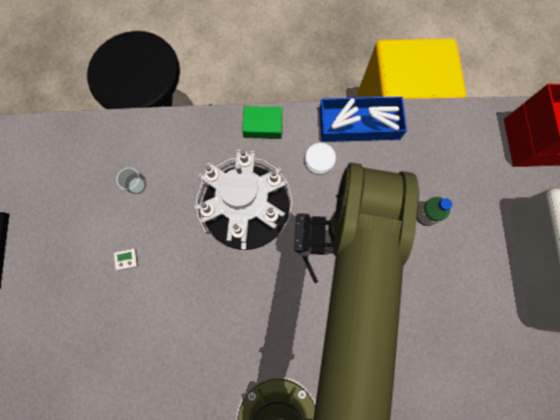

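View pics/s20.png

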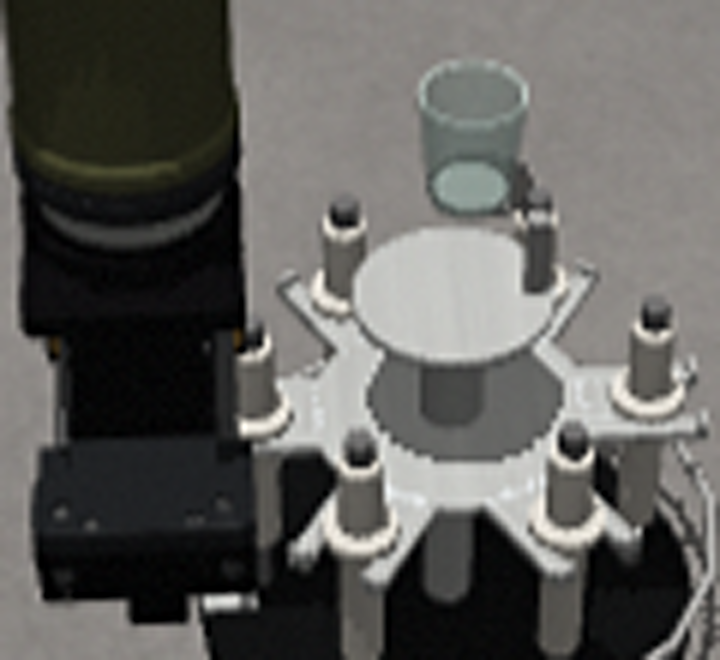

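```bash
python3 -c "
from h import *
c=env.read_camera('top')
f=lambda X,Y,z:onz(c,180+X/5,140+Y/5,z)
p=f(291,453,.152);print('hung',p)
h=np.array([.6125,.0765])
for X,Y in((291,453),(458,372),(471,198),(323,97),(157,172),(138,348)):
  q=f(X,Y,.152)[:2]-h;print(np.hypot(*q),np.degrees(np.arctan2(q[1],q[0]))%360)
a,b=f(246,504,.148),f(319,509,.148);m=(a+b)[:2]/2;print('cradle ang',np.degrees(np.arctan2(*(m-h)[::-1])))
for t in ((281,435),):print('button',f(*t,.210))
s=env.read_camera('side')
print(dep(s,210+262/6,130+372/6), dep(s,210+262/6,130+405/6),dep(s,210+262/6,130+418/6),dep(s,210+270/6,130+470/6))
o=env.get_obs();print(o['time_s'],o['joint_velocities'].round(2))
"
```

```text
hung [0.51183816 0.08461691 0.152     ]
0.10098856230739453 175.3899074106787
0.10159844044394757 233.85075758575732
0.09954965886172754 292.02300606604786
0.09986792109114936 353.14385568495345
0.09960379347402717 53.7844281549537
0.09869743805074364 114.15654154064713
cradle ang 174.04457103941942
button [0.51118403 0.08348994 0.21      ]
[0.52094085 0.08214198 0.18053035] [0.52019763 0.08302625 0.15739127] [0.5193863  0.07836405 0.15293473] [0.52237792 0.08093139 0.11310515]
21.1833 [-0.16 -0.09 -0.05 -0.36  0.03 -0.04  0.15]
```

```bash
python3 -c "
from cell import env
print(env.sign_off())"
```

```text
the job is handed in; nothing more can be done
None
```

The pipette now hangs by its collar in the carousel's empty cradle, which faces the gap. The gripper is open and clear of everything, and I handed the job in at about 21 s. No verdict is reported.

I turned the turret about 80° by its finger pin, let go, then lifted the pipette out of the stand. I slid it radially into the slot above the lips, lowered it onto the prongs and released it.

- **Pipette:** in the last pictures the collar sits about 101 mm from the axis and about 2 mm sideways of the seat centre. Its top is at about 0.152 m, which fits the collar lying on the prongs. The button lies over the collar to within about 1.5 mm, so it is upright.
- **Cradle:** it stands at about 174°. The gap centre, taken from the mark and the guard ends, is at about 177°. That is about 5 mm off, within the 14 mm allowed, so I left it.
- **Disagreement between cameras:** the side camera read about 2 mm further in x and 3 to 4 mm further in y than the top camera and the arm. It put the gap centre at about 175°. I relied on the top camera and the arm.
- **Other things on the bench:** the dishes, bottle, beaker, timer and marker look unmoved in the final top picture. The tube was hidden behind the arm there; I last saw it in place as I closed the gripper on the pipette.

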